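Take a bushing's bore with a locking telescoping gauge

TASK

Measure the bore of the brass bushing with the telescoping gauge. With the gauge still locked and its plungers drawn in, take it out of its fork rest, set it upright in the brass bushing with its flange flat on the rim and let go of it; press the green end of the rocker on its top so that the plungers spring out against the bore, press the red end down again to lock them, then draw the gauge out and hang it back in the fork rest, upright and still locked at the measured size. Set it down and press gently, as with a finger, do not push the brass bushing about, and leave the steel bushing and the other things on the bench alone.

Things in the scene. Friction and masses are not known exactly. Their poses are not given: they have to be found in the camera images.
- gauge_grip (a point): the loose upright bore gauge, about 108 mm tall, 0.3 kg: a point on its axis in the aluminium handle, 34 mm above the flange's underside. Handle 24 mm along gauge x, 18 mm along y, from 5 to 55 mm above the flange's underside: grip it across the 18 mm, fingers down. Axes: z up the handle, x from the rocker's red end to its green end, y along the plungers.
- gauge_flange (a point): centre of the underside of the gauge's steel flange (50 mm diameter, 5 mm thick), same axes. Below it a neck, 12 mm diameter, 20 mm long, then the measuring head, 26 mm diameter, 20 to 40 mm below this point; a brass plunger to each side (y), 30 mm below this point; drawn in, the plunger tips are 28 mm apart.
- gauge_plunger (a joint): how far each of the two plungers is out, in m: 0 drawn in (28 mm over the tips), 0.010 fully out (48 mm over the tips). The two move together and are sprung outward, 1 to 2 N each. While the rocker is locked they hold where they are; else they spring out until they meet something.
- gauge_lock (a joint): the black rocker on top of the gauge, in rad: 0 red end down = plungers locked; 0.4 green end down = plungers free. It stays where it is left. Its pivot lies along gauge y, 60 mm above the underside of the flange. It takes about 3 to 6 N on the middle of a pad to tip it; it snaps over its centre to either end, stays there, and meets a hard stop.
- gauge_red_pad (a point): centre of the top of the red pad (17 x 18 mm) of the rocker, 18 mm from the gauge's axis on its -x side; pressing it fully down locks. The pad moves 7 mm in height between its ends of travel.
- gauge_green_pad (a point): centre of the top of the green pad (17 x 18 mm) of the rocker, 18 mm from the gauge's axis on its +x side; pressing it fully down frees the plungers.
- gauge_rest: grey fork rest on a dark base plate 84 x 60 mm, fixed to the bench. Origin on the bench below the seat, the place of the gauge's axis when it hangs there (axes alike). Two prongs reach to -x, tops 66 mm and undersides 58 mm above the bench; the slot between them is 16 mm wide, open at -x, closed 10 mm beyond the seat. The post behind is no taller than the prongs.
- rest_seat (a point): centre of the fork rest's seat, at the height of the prong tops, axes as the rest's. The gauge hangs here with its neck in the slot, its flange on the prongs and its head below. The prong ends, 28 to 32 mm from here on the -x side, carry lips 3 mm high: lift the gauge about 7 mm to pass over them, level, out to or in from -x.
- brass_bushing_mouth (a point): centre of the upper rim of the brass-coloured bushing, the one to measure: loose, upright, 0.78 kg, 62 mm outside diameter, 48 mm tall, straight through bore of 34 mm diameter.
- steel_bushing_mouth (a point): centre of the upper rim of the steel-coloured bushing, a bystander: loose, 62 mm outside diameter, 48 mm tall, bore 40 mm.
- tape_roll: bystander: roll of masking tape lying flat, 48 mm diameter, 12 mm tall; origin at the centre of its underside.
- powder_jar: bystander: small glass jar with a lid, 45 mm diameter, 53 mm tall; origin at the centre of its underside.
- needle_file: bystander: needle file with a blue handle, 146 mm long, 11 mm thick, lying on the bench; origin at its middle, on the bench.

How it is judged:
On the way, in this order (a step that is already met when the one before it is completed fails the run):
1. the gauge sits upright in the brass bushing, flange on its rim, locked with its plungers drawn in, and let go (horizontal distance between gauge_flange and brass_bushing_mouth below 0.006 m and z of gauge_flange in the frame of brass_bushing_mouth between -0.003 and 0.003 m and angle between gauge_flange's own z axis and vertical below 0.08 rad and value of joint gauge_plunger below 0.0015 m and value of joint gauge_lock below 0.1 rad and contact force between the fingers and gauge below 0.2 N), for 0.2 s.
2. the rocker is free and the plungers have sprung out to the wall of the bore (horizontal distance between gauge_flange and brass_bushing_mouth below 0.006 m and z of gauge_flange in the frame of brass_bushing_mouth between -0.003 and 0.003 m and angle between gauge_flange's own z axis and vertical below 0.08 rad and value of joint gauge_plunger between 0.0022 and 0.0042 m and value of joint gauge_lock above 0.25 rad), for 0.2 s.
3. the rocker is locked again, the gauge still seated in the brass bushing (horizontal distance between gauge_flange and brass_bushing_mouth below 0.006 m and z of gauge_flange in the frame of brass_bushing_mouth between -0.003 and 0.003 m and angle between gauge_flange's own z axis and vertical below 0.08 rad and value of joint gauge_plunger between 0.0022 and 0.0042 m and value of joint gauge_lock below 0.1 rad), for 0.2 s.
At the end, for the whole second after the job is handed in: The gauge hangs upright in the fork rest (within 12 mm of the seat along the slot, flange on the prongs), locked (under 0.1 rad), plungers held at the brass bore's size (joint 2.2 to 4.2 mm; true is 3.1 to 3.4); the brass bushing stands upright within 20 mm of its start (x of gauge_flange in the frame of rest_seat between -0.012 and 0.012 m and y of gauge_flange in the frame of rest_seat between -0.006 and 0.006 m and z of gauge_flange in the frame of rest_seat between -0.003 and 0.003 m and angle between each of gauge_flange, brass_bushing_mouth's own z axis and vertical below 0.08 rad and value of joint gauge_lock below 0.1 rad and value of joint gauge_plunger between 0.0022 and 0.0042 m and velocity of joint gauge_plunger below 0.002 m/s and distance of brass_bushing_mouth from where it was at the start of the episode below 0.02 m); the robot touches nothing.
It fails at once if the gauge is pressed down on the brass bushing from above with more than 45 N (an empty gripper over the rocker) (contact force between gauge and brass_bushing above 45 N and z of the grasp point in the frame of gauge_flange above 0.06 m).
It fails at once if the gauge is pressed on the brass bushing with more than 80 N (contact force between gauge and brass_bushing above 80 N).
It fails at once if the steel bushing, tape roll, jar or file is shifted by more than 20 mm (distance of any of steel_bushing_mouth, tape_roll, powder_jar, needle_file from where it was at the start of the episode above 0.02 m).
It also fails if it takes over 72 s, if anything falls off the work surface, if the arm or the gripper's body presses on something with over 40 N, if the wrist force passes 120 N, or if a joint passes its speed limit or range.

ROBOT

A 6-joint arm with a two-finger parallel gripper is mounted at the origin on a cart in front of the work surface, level with it; the furniture and walls round the work are solid. World frame = base frame: x ahead of the robot, y to its left, z up, the work surface at z = 0. Lengths are in m, angles in rad, forces in N, time in s.
With the tool pointing down it reaches from about 0.325 to 1 m from the base axis. Payload 5.1 kg.
Tool frame: the origin (TCP) lies midway between the tips of the shut fingers; the grasp point (between the pads) lies 19 mm behind it (r.grip_depth is the distance from the TCP to the grasp point, in m); z points along the fingers, x is the direction in which the jaws open and shut, and the axes are right-handed (so a half turn about z gives the same grasp; the last joint's range is limited). The gripper opens to 85 mm and grips with 20 to 120 N. Pads are 22 mm wide; open, the fingers measure 114 mm over their backs; the gripper's body (76 mm by 85 mm) begins 54 mm behind the grasp point. The pads swing forward as they close: fully open they stand 13 mm farther back than shut.
Start: joints at [-1.192, 0.124, 1.65, -0, 1.367, -0.083], TCP at [0.29, -0.582, 0.231] pointing down, gripper open.
Joint ranges: [-2.61, 2.61], [-1.02, 2.33], [0.03, 2.71], [-1.35, 4.49], [0.32, 2.68], [-2.91, 2.91]. Speed limits (rad/s): [2.57, 2.57, 3.14, 3.14, 3.14, 3.14].

INTERFACE

Orientations are given as a 3x3 rotation matrix whose columns are the frame's x, y, z axes.
In Python, from cell import r gives the robot as it stands.
- The arm moves only by the shell command python3 -m creep 'ROWS' [FORCE]. ROWS is JSON, one flat list of numbers, 7 for each row, row after row: the opening, from -1 (shut) to 1 (fully open), then the shift along the tool's x, y, z in m, then the turn, a rotation vector about the tool's x, y, z in degrees. A call has 1 to 10 rows; each row is the pose to reach, as a shift and turn from the pose measured when the call began, along the tool's axes at that moment; what a row does not reach only later rows make up. A row lasts 1/8 s, in which the tool goes at most 62.5 mm and 10.7 degrees, less where a joint would pass 70% of its speed; a pose out of reach is approached as far as the arm can. A call with a gripper value outside its range is refused whole. The fingers move at their own pace and stop on an object; FORCE is the grip in N (left out, the last holds). Time passes only in rows, so rows that repeat a pose let the fingers close. It gives the time, the measured TCP pose, the force and the opening at its end, in the units of the state.
- r.state(): the state, without advancing time (a new reading comes with each control period).
- r.capture(name): name is "scene" or "top" or "wrist"; returns a dict with "img" (420x560x3 uint8, red, green, blue), "range_z" (420x560 float32, m along the optical axis (not along the pixel's ray), 0 where there is no reading), "fx", "fy", "cx", "cy" (pixels), "rvec" (rotation vector, rad) and "tvec" (3), from world to camera coordinates, as OpenCV has them. Camera axes: x right, y down, z forward; pixel columns grow to the right and rows downward; lengths in m; the calibration is good to about 2 mm. The wrist camera is an equidistant fisheye: a pixel r from the principal point sees the ray r / f radians off the axis. A picture is of the moment at which its call begins.
- r.finish_job(): hands the job in, once; it reports no verdict.
The state is a dict: "t": time; "joint_positions": joint angles; "dq": joint speeds; "joint_torque": joint torques, N m; "eef_pos": TCP position; "orientation": TCP orientation; "force": force on the tool from outside, world axes, zero at the start; "ft_torque": the same for the moment, N m; "grip_width": opening from 0.0 (shut) to 1.0 (fully open).
Only numpy, scipy, OpenCV 4.12 (cv2) and the standard library are available. Lean on these libraries where they do the work, as an engineer would, in place of code of your own. Each camera call takes 0.05 s, during which the arm holds its last target.

## Working session

There is one attempt and no reset: what is moved stays moved. The work goes in short steps, Python scripts to look and compute and a shell command to move; the robot and the scene stay as the last step left them, time stands still between calls to the robot, and variables do not carry over. Pictures are saved under pics/ and viewed, and the job is handed in when it is done.

```bash
ls; mkdir -p pics; python3 - <<'E'
from cell import r
import cv2,numpy as np
s=r.state();print(s['t'],s['eef_pos'],s['orientation'],s['force'],s['grip_width'])
for n in("scene","top","wrist"):
    c=r.capture(n);cv2.imwrite(f"pics/{n}0.png",c["img"][:,:,::-1]);np.savez(f"/tmp/{n}0.npz",**c)
    print(n,c["fx"],c["fy"],c["cx"],c["cy"],c["rvec"],c["tvec"])
E
```

```text
pics
0.0 [ 0.28937214 -0.58135316  0.23004286] [[ 4.45570551e-01 -8.95246505e-01 -7.60763557e-04]
 [-8.95244444e-01 -4.45571165e-01  1.92945391e-03]
 [-2.06631117e-03 -1.78638493e-04 -9.99997849e-01]] [-0.60455824  0.10008344 -0.25812795] 1.0004149770142947
scene 474.710723155089 474.710723155089 282.59619363751335 210.5790835255135 [ 1.84603958 -1.05551928  0.63890584] [-0.30020927  0.31430171  0.54716563]
top 488.10916147850804 488.10916147850804 280.01919017555264 210.85862417890942 [ 2.12084274 -2.1303842   0.14006368] [-0.00289989  0.5182589   0.88127596]
wrist 325.19226210127806 325.19226210127806 280.8586259249251 210.27572227476807 [-2.45400891  1.51818973  0.22739689] [-0.64774236 -0.03833408  0.3797718 ]
```

View pics/scene0.png

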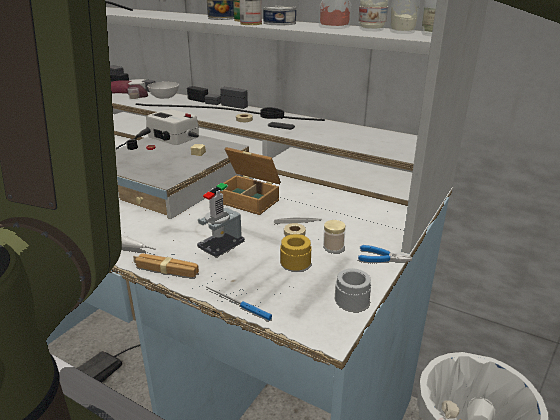

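View pics/top0.png

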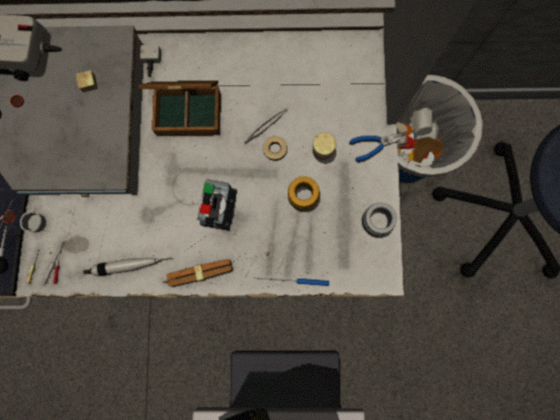

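View pics/wrist0.png

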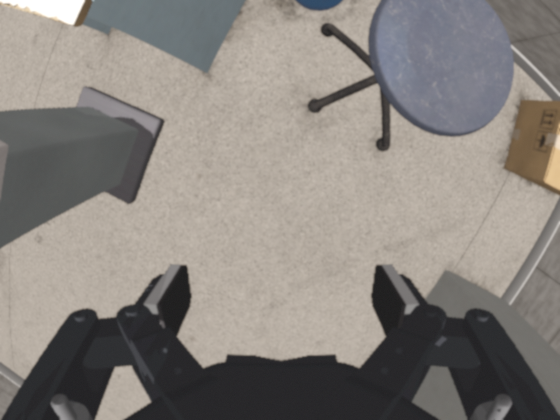

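The scene and top views show the gauge in the rest at top pixel (213,203), with the green pad at (209,188) and the red at (205,209). The brass bushing is at (304,193), the steel one at (380,219), the tape at (275,148), the jar at (325,146) and the file at (295,281). Next I'll measure them.

```bash
cat > h.py <<'E'
import numpy as np,cv2
def cap(name,out=None):
    from cell import r
    c=r.capture(name)
    if out: cv2.imwrite(out,c["img"][:,:,::-1])
    return c
def RT(c):
    return cv2.Rodrigues(np.array(c["rvec"],float))[0],np.array(c["tvec"],float).ravel()
def rays(c,uv,fish=False):
    uv=np.atleast_2d(np.asarray(uv,float));x=(uv[:,0]-c["cx"])/c["fx"];y=(uv[:,1]-c["cy"])/c["fy"]
    if fish:
        th=np.hypot(x,y);k=np.where(th>1e-9,np.tan(th)/np.maximum(th,1e-9),1);x=x*k;y=y*k
    R,t=RT(c)
    return -R.T@t,np.c_[x,y,np.ones(len(x))]@R
def onplane(c,uv,z,fish=False):
    o,d=rays(c,uv,fish);s=(z-o[2])/d[:,2];return o+s[:,None]*d
def cloud(c,fish=False):
    h,w=c["range_z"].shape;v,u=np.mgrid[:h,:w]
    o,d=rays(c,np.c_[u.ravel(),v.ravel()],fish)
    return (o+d*np.asarray(c["range_z"]).ravel()[:,None]).reshape(h,w,3)
E
python3 - <<'E'
from h import *
c=dict(np.load('/tmp/top0.npz'));P=cloud(c);hsv=cv2.cvtColor(c["img"],cv2.COLOR_RGB2HSV)
print("cam",rays(c,[0,0])[0],"bench z",P[100,300],P[240,250])
def circ(u0,u1,v0,v1,zlo,zhi,n):
    Q=P[v0:v1,u0:u1].reshape(-1,3);Q=Q[(Q[:,2]>zlo)&(Q[:,2]<zhi)]
    (x,y),rr=cv2.minEnclosingCircle(Q[:,:2].astype(np.float32));print(n,len(Q),x,y,rr,np.median(Q[:,2]))
circ(280,330,168,218,.043,.055,"brass");circ(355,405,195,245,.043,.055,"steel");circ(305,345,125,165,.045,.06,"jar")
circ(258,292,132,164,.007,.017,'tape')
def col(m,n,u0=195,u1=240,v0=175,v1=235):
    M=np.zeros_like(m);M[v0:v1,u0:u1]=m[v0:v1,u0:u1];v,u=np.nonzero(M);print(n,len(u),u.mean(),v.mean(),np.median(P[v,u],0),cv2.minAreaRect(P[v,u][:,:2].astype(np.float32)))
H,S,V=hsv[...,0],hsv[...,1],hsv[...,2]
col((H>45)&(H<85)&(S>100)&(V>50),'green');col(((H<8)|(H>172))&(S>130)&(V>60),'red')
cv2.imwrite('pics/topz.png',cv2.resize(c["img"][165:245,180:340,::-1],None,fx=5,fy=5,interpolation=cv2.INTER_CUBIC))
q=dict(np.load('/tmp/scene0.npz'));cv2.imwrite('pics/scz.png',cv2.resize(q["img"][170:320,180:380,::-1],None,fx=4,fy=4,interpolation=cv2.INTER_CUBIC))
# rest parts
Q=P[170:240,190:245].reshape(-1,3)
for a,b in((.006,.02),(.055,.07),(.07,.08),(.12,.145)):
    q=Q[(Q[:,2]>a)&(Q[:,2]<b)];print(a,b,len(q),q.mean(0) if len(q) else 0, cv2.minAreaRect(q[:,:2].astype(np.float32)) if len(q) else 0)
E
```

```text
cam [ 0.37185525 -0.03043484  0.95186417] bench z [ 7.54829247e-01 -4.55508158e-02 -6.19795535e-04] [ 0.46757254  0.05506296 -0.00156133]
brass 493 0.555924117565155 -0.05043909698724747 0.029333828017115593 0.04881754234456448
steel 416 0.5037676692008972 -0.1938728541135788 0.02916657365858555 0.04841840088678906
jar 422 0.6470935940742493 -0.09066317230463028 0.022405946627259254 0.05366101359633235
tape 360 0.6588878035545349 0.013369983062148094 0.034470412880182266 0.01311952214209855
green 91 208.3186813186813 188.5054945054945 [0.54343693 0.11547622 0.13428803] ((0.4644031524658203, 0.04210305213928223), (0.23436369001865387, 0.019522078335285187), 42.85055160522461)
red 102 205.09803921568627 208.38235294117646 [0.51016654 0.12128716 0.12767631] ((0.5110057592391968, 0.12725025415420532), (0.030729126185178757, 0.016360243782401085), 80.66868591308594)
0.006 0.02 453 [0.51845751 0.106755   0.01073087] ((0.5341120362281799, 0.12784969806671143), (0.08213168382644653, 0.09520462155342102), 79.9744873046875)
0.055 0.07 403 [0.53846717 0.10937495 0.06667503] ((0.534622073173523, 0.11698593199253082), (0.049040500074625015, 0.07820425182580948), 79.82588195800781)
0.07 0.08 258 [0.52283441 0.11079881 0.07222607] ((0.5307134389877319, 0.11802735924720764), (0.0485958606004715, 0.06858040392398834), 81.82782745361328)
0.12 0.145 324 [0.52699229 0.11756977 0.13020828] ((0.527208149433136, 0.11816683411598206), (0.018696272745728493, 0.051320306956768036), 79.75760650634766)
```

```bash
sleep 1
```

```text
(no output)
```

View pics/topz.png

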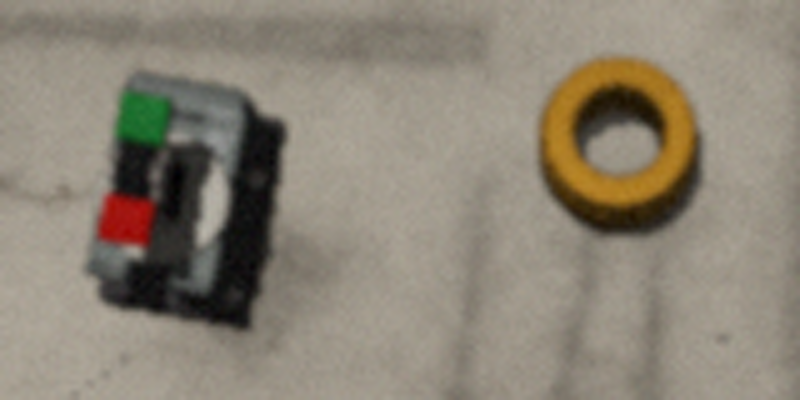

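View pics/scz.png

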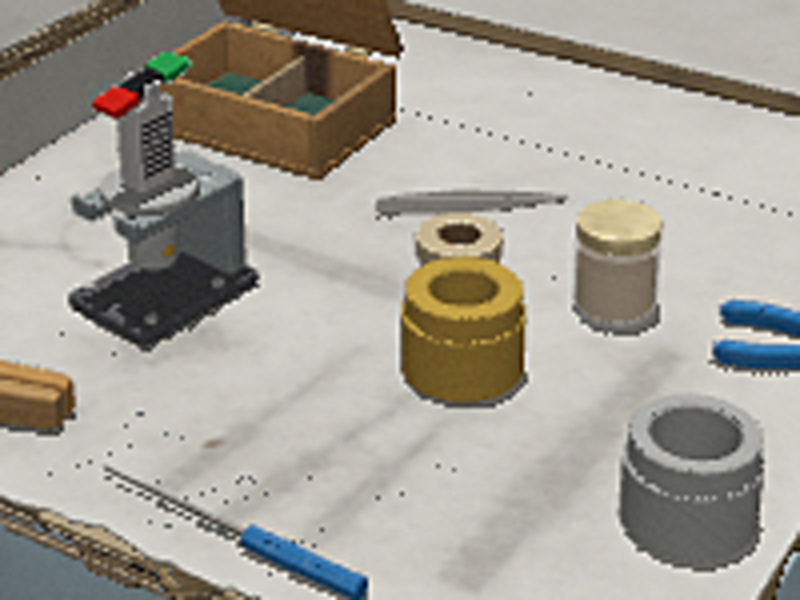

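```bash
cat >> h.py <<'E'
def go(pos,yaw,quiet=False):
    """tool shift (m) and turn (deg) to TCP pos, tool down, tool x at yaw deg in world"""
    from cell import r
    from scipy.spatial.transform import Rotation as Ro
    s=r.state();R=np.array(s['orientation']);p=np.array(s['eef_pos'])
    a=np.radians(yaw);x=np.array([np.cos(a),np.sin(a),0]);z=np.array([0,0,-1.]);T=np.c_[x,np.cross(z,x),z]
    print('t',s['t'],'at',p.round(4),'shift',(R.T@(np.array(pos)-p)).round(4),'turn',np.degrees(Ro.from_matrix(R.T@T).as_rotvec()).round(2),'F',np.round(s['force'],1))
E
python3 - <<'E'
from h import *
c=dict(np.load('/tmp/wrist0.npz'));o,d=rays(c,[c['cx'],c['cy']]);print(o,d)
go([.45,0,.25],80)
go([.45,0,.25],79.8)
go([.527,.118,.25],79.8)
E
```

```text
[ 0.35458152 -0.54824992  0.37277373] [[-0.25940725 -0.12610976 -0.95749893]]
t 0.15 at [ 0.2894 -0.5815  0.2303] shift [-0.4491 -0.4029 -0.0189] turn [-1.2000e-01  3.0000e-02 -1.4354e+02] F [-0.2  0.7  0.2]
t 0.15 at [ 0.2894 -0.5815  0.2303] shift [-0.4491 -0.4029 -0.0189] turn [-1.2000e-01  3.0000e-02 -1.4334e+02] F [-0.2  0.7  0.2]
t 0.15 at [ 0.2894 -0.5815  0.2303] shift [-0.5204 -0.5244 -0.0188] turn [-1.2000e-01  3.0000e-02 -1.4334e+02] F [-0.2  0.7  0.2]
```

```bash
python3 -m creep '[1,-0.03,-0.027,-0.001,0,0,-10,1,-0.06,-0.054,-0.003,0,0,-20,1,-0.09,-0.081,-0.004,0,0,-30,1,-0.12,-0.108,-0.006,0,0,-40,1,-0.16,-0.144,-0.008,0,0,-50,1,-0.2,-0.18,-0.01,0,0,-60,1,-0.24,-0.216,-0.012,0,0,-70,1,-0.28,-0.252,-0.014,0,0,-80,1,-0.32,-0.288,-0.016,0,0,-90,1,-0.36,-0.324,-0.018,0,0,-100]'; python3 -c "
from h import *
go([.45,0,.25],79.8)"
```

```text
t: 1.4
eef_pos: [0.4191, -0.1131, 0.2489]
orientation: [[0.801, 0.599, -0.0], [0.599, -0.801, 0.001], [0.001, -0.001, -1.0]]
force: [0.6, -0.1, 0.5]
grip_width: 0.999
t 1.4 at [ 0.4191 -0.1131  0.2489] shift [ 0.0925 -0.0721 -0.0009] turn [ -0.06  -0.07 -43.03] F [ 0.6 -0.1  0.5]
```

```bash
python3 -m creep '[1,0.02,-0.016,0,0,0,-9,1,0.04,-0.032,0,0,0,-18,1,0.06,-0.048,0,0,0,-27,1,0.08,-0.064,0,0,0,-36,1,0.0925,-0.072,0,0,0,-43,1,0.0925,-0.072,0,0,0,-43]'; python3 - <<'E'
from h import *
c=cap('wrist','pics/w1.png');np.savez('/tmp/w1.npz',**c);go([.527,.118,.20],79.8)
E
```

```text
t: 2.15
eef_pos: [0.4499, 0.0006, 0.2487]
orientation: [[0.177, 0.984, -0.001], [0.984, -0.177, 0.001], [0.001, -0.001, -1.0]]
force: [-0.7, -0.4, -0.2]
grip_width: 1.001
t 2.2 at [0.4498 0.     0.2487] shift [0.1298 0.0549 0.0488] turn [-0.07 -0.06 -0.09] F [ 0.4 -0.1 -0.5]
```

View pics/w1.png

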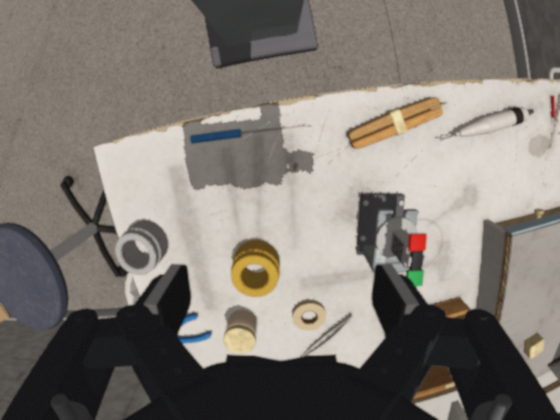

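The wrist view shows the brass bushing at (255,270), with the gauge's red pad at (418,241) and green pad at (415,277). I'll locate them in this view and compare with the top camera.

```bash
cat >> h.py <<'E'
def masks(c):
    hsv=cv2.cvtColor(c["img"],cv2.COLOR_RGB2HSV);H,S,V=[hsv[...,i].astype(int) for i in range(3)]
    return dict(red=((H<8)|(H>172))&(S>150)&(V>60),green=(H>45)&(H<85)&(S>120)&(V>50),brass=(H>14)&(H<30)&(S>130)&(V>50))
def biggest(m,roi=None):
    m=m.astype(np.uint8)
    if roi is not None:
        k=np.zeros_like(m);u0,u1,v0,v1=roi;k[v0:v1,u0:u1]=1;m=m*k
    n,l,st,ce=cv2.connectedComponentsWithStats(m)
    i=1+np.argmax(st[1:,4]);return l==i
def report(c,fish,rois):
    P=cloud(c,fish);M=masks(c)
    for n in('red','green'):
        b=biggest(M[n],rois.get('gauge'));v,u=np.nonzero(b);zz=np.median(P[v,u,2]);
        print(n,len(u),u.mean().round(1),v.mean().round(1),'z',zz.round(4),'xy',onplane(c,[[u.mean(),v.mean()]],zz,fish)[0].round(4))
    b=biggest(M['brass'],rois.get('brass'));Q=P[b];top=Q[(Q[:,2]>.044)&(Q[:,2]<.054)]
    zz=np.median(top[:,2]);rim=b&(P[...,2]>.044)
    v,u=np.nonzero(rim);W=onplane(c,np.c_[u,v],zz,fish)[:,:2].astype(np.float32)
    hull=cv2.convexHull(W)[:,0];A=np.c_[2*hull,np.ones(len(hull))]
    s=np.linalg.lstsq(A,(hull**2).sum(1),rcond=None)[0];print('brass',len(u),zz,'fit',s[:2],np.sqrt(s[2]+s[0]**2+s[1]**2),'mec',cv2.minEnclosingCircle(W))
    # bore: inner contour
    k=(b*255).astype(np.uint8);cs,hi=cv2.findContours(k,cv2.RETR_CCOMP,cv2.CHAIN_APPROX_NONE)
    ins=[x for x,h in zip(cs,hi[0]) if h[3]>=0]
    if ins:
        x=max(ins,key=cv2.contourArea);W=onplane(c,x[:,0],zz,fish)[:,:2].astype(np.float32);print(' bore mec',cv2.minEnclosingCircle(W))
    return P
E
python3 - <<'E'
from h import *
c=dict(np.load('/tmp/w1.npz'));P=report(c,True,dict(gauge=(370,440,190,310),brass=(220,290,230,300)))
print('bench',P[180,330],P[300,200])
c=dict(np.load('/tmp/top0.npz'));P=report(c,False,dict(gauge=(190,245,170,240),brass=(280,330,168,220)))
c=dict(np.load('/tmp/scene0.npz'));P=report(c,False,dict(gauge=(200,235,175,205),brass=(270,320,225,275)))
E
```

```text
red 284 416.8 242.2 z 0.1262 xy [0.5087 0.1205 0.1262]
green 199 414.9 276.8 z 0.1331 xy [0.5415 0.1154 0.1331]
brass 991 0.04772088924559875 fit [ 0.55148322 -0.04786949] 0.02891028336974828 mec ((0.5493159294128418, -0.04882613196969032), 0.03180532157421112)
 bore mec ((0.5425329208374023, -0.04593262821435928), 0.012284544296562672)
bench [ 0.46524159  0.0609453  -0.00128599] [ 0.60573137 -0.14506742 -0.00140718]
red 97 205.1 208.4 z 0.1277 xy [0.5095 0.1212 0.1277]
green 86 208.3 188.5 z 0.1343 xy [0.5431 0.1152 0.1343]
brass 446 0.04887103934719583 fit [ 0.5546039  -0.04981039] 0.027895923415014102 mec ((0.5543535947799683, -0.04992462322115898), 0.02871762402355671)
 bore mec ((0.553963840007782, -0.049831293523311615), 0.018324892967939377)
red 60 208.6 194.9 z 0.1258 xy [0.5076 0.1168 0.1258]
green 49 221.6 185.8 z 0.1331 xy [0.5421 0.1107 0.1331]
brass 296 0.04759656296198067 fit [ 0.5464866  -0.06281949] 0.036571154185940175 mec ((0.5419926643371582, -0.06235102564096451), 0.045013654977083206)
```

```bash
cat >> h.py <<'E'
def rim(c,fish,ctr,zlo=.043,zhi=.053):
    P=cloud(c,fish);m=(np.hypot(P[...,0]-ctr[0],P[...,1]-ctr[1])<.045)&(P[...,2]>zlo)&(P[...,2]<zhi)
    m=biggest(m);k=(m*255).astype(np.uint8);cs,hi=cv2.findContours(k,cv2.RETR_CCOMP,cv2.CHAIN_APPROX_NONE);zz=np.median(P[m][:,2])
    for x,h in sorted(zip(cs,hi[0]),key=lambda q:-cv2.contourArea(q[0]))[:2]:
        W=onplane(c,x[:,0],zz,fish)[:,:2];A=np.c_[2*W,np.ones(len(W))]
        s=np.linalg.lstsq(A,(W**2).sum(1),rcond=None)[0];print('outer' if h[3]<0 else 'inner',len(W),zz.round(4),s[:2].round(4),np.sqrt(s[2]+s[0]**2+s[1]**2).round(4))
E
python3 - <<'E'
from h import *
for n,f in(('w1',True),('top0',False),('scene0',False)):
    rim(dict(np.load(f'/tmp/{n}.npz')),f,(.554,-.05))
go([.49,.124,.20],80.2)
E
```

```text
outer 131 0.0477 [ 0.5534 -0.0493] 0.0286
inner 74 0.0477 [ 0.5532 -0.0488] 0.0169
outer 85 0.0488 [ 0.5553 -0.0503] 0.0282
inner 51 0.0488 [ 0.5552 -0.0502] 0.0174
outer 70 0.0475 [ 0.5526 -0.0536] 0.0298
inner 39 0.0475 [ 0.5519 -0.0536] 0.0159
t 2.2 at [0.4498 0.     0.2487] shift [0.1291 0.0174 0.0489] turn [-0.07 -0.06 -0.49] F [ 0.4 -0.1 -0.5]
```

```bash
python3 -m creep '[1,0.032,0.004,0.012,0,0,0,1,0.065,0.009,0.024,0,0,0,1,0.097,0.013,0.037,0,0,0,1,0.129,0.017,0.049,0,0,-0.5,1,0.129,0.017,0.049,0,0,-0.5]'; python3 - <<'E'
from h import *
c=cap('wrist','pics/w2.png');np.savez('/tmp/w2.npz',**c);P=cloud(c,True)
M=masks(c)
for n in('red','green'):
    b=biggest(M[n]);v,u=np.nonzero(b);print(n,len(u),u.mean(),v.mean(),np.median(P[v,u],0),cv2.minAreaRect(onplane(c,np.c_[u,v],np.median(P[v,u,2]),True)[:,:2].astype(np.float32)*1000))
go([.5255,.118,.20],80)
E
```

```text
t: 2.82
eef_pos: [0.489, 0.1244, 0.1984]
orientation: [[0.17, 0.985, -0.004], [0.985, -0.17, 0.001], [-0.0, -0.004, -1.0]]
force: [0.0, -0.9, -0.4]
grip_width: 1.0
red 518 280.984555984556 249.8938223938224 [0.50858737 0.1217957  0.1263726 ] ((508.7505187988281, 121.82481384277344), (16.017601013183594, 17.320302963256836), 80.21698760986328)
green 404 280.8168316831683 295.8688118811881 [0.54258845 0.1159524  0.13324275] ((542.383056640625, 115.66055297851562), (15.790362358093262, 16.7650146484375), 80.19377899169922)
t 2.875 at [0.4892 0.1236 0.1992] shift [ 0.0007  0.0367 -0.0009] turn [-0.15  0.    0.17] F [-1.  -0.2 -0.5]
```

View pics/w2.png

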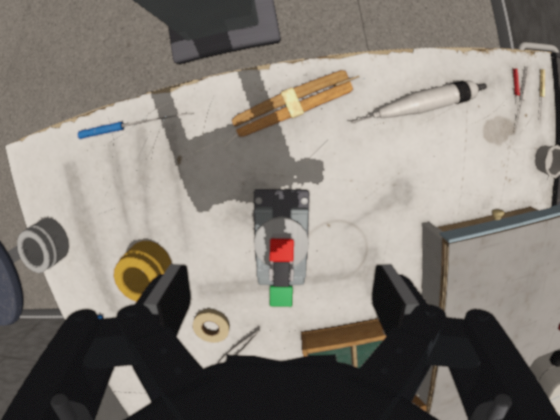

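The pads sit on the image centre column (281,250) and (281,296), so the yaw is aligned. The gauge axis comes out at about (0.5265, 0.1186), and I'll go down onto it.

```bash
python3 -m creep '[1,0.0005,0.019,0.01,0,0,0,1,0.0005,0.038,0.03,0,0,0,1,0.0005,0.038,0.06,0,0,0,1,0.0005,0.038,0.09,0,0,0,1,0.0005,0.038,0.11,0,0,0,1,0.0005,0.038,0.118,0,0,0,1,0.0005,0.038,0.118,0,0,0]' 25; python3 - <<'E'
from h import *
c=cap('wrist','pics/w3.png');go([.5265,.1186,.081],80.1)
E
```

```text
t: 3.75
eef_pos: [0.5266, 0.1174, 0.0813]
orientation: [[0.171, 0.985, -0.003], [0.985, -0.171, 0.0], [-0.0, -0.003, -1.0]]
force: [-0.9, 0.5, -0.5]
grip_width: 1.004
t 3.8 at [0.5271 0.1176 0.082 ] shift [ 0.0009 -0.0008  0.001 ] turn [-0.07 -0.02  0.05] F [-0.3  0.1  0.2]
```

View pics/w3.png

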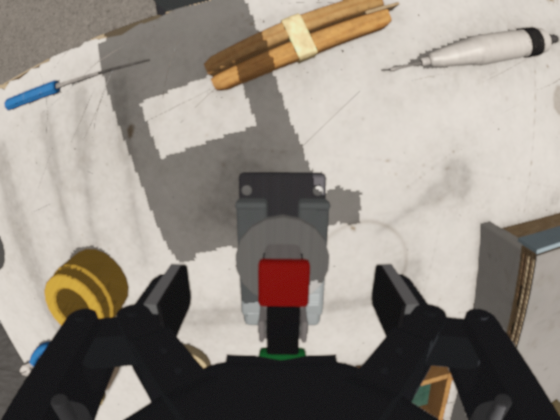

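The red pad's centre is at column 284 and the fingers' midpoint at 281.5, a 1 mm offset. I'll correct that and close.

```bash
python3 -m creep '[1,0.001,-0.001,0.001,0,0,0,0,0.001,-0.001,0.001,0,0,0,-0.3,0.001,-0.001,0.001,0,0,0,-0.6,0.001,-0.001,0.001,0,0,0,-1,0.001,-0.001,0.001,0,0,0,-1,0.001,-0.001,0.001,0,0,0,-1,0.001,-0.001,0.001,0,0,0,-1,0.001,-0.001,0.001,0,0,0]' 30; python3 - <<'E'
from h import *
go([.5265,.1186,.081],80.1)
E
```

```text
t: 4.8
eef_pos: [0.5263, 0.1186, 0.0811]
orientation: [[0.171, 0.985, -0.001], [0.985, -0.171, 0.0], [0.0, -0.001, -1.0]]
force: [-0.9, -0.6, 1.4]
grip_width: 0.208
t 4.8 at [0.5263 0.1186 0.0811] shift [-0.      0.0002  0.0001] turn [-0.07 -0.01  0.05] F [-0.9 -0.6  1.4]
```

Gripped: the opening is 17.7 mm, which fits the 18 mm handle. Now lift 7.5 mm.

```bash
python3 -m creep '[-1,0,0,-0.003,0,0,0,-1,0,0,-0.006,0,0,0,-1,0,0,-0.0075,0,0,0,-1,0,0,-0.0075,0,0,0,-1,0,0,-0.0075,0,0,0]' ; python3 - <<'E'
from h import *
c=cap('scene');cv2.imwrite('pics/s4.png',cv2.resize(c["img"][160:280,160:320,::-1],None,fx=5,fy=5,interpolation=cv2.INTER_CUBIC))
go([.5263,.1186,.0886],80.1)
E
```

```text
t: 5.42
eef_pos: [0.5262, 0.1186, 0.0884]
orientation: [[0.171, 0.985, -0.001], [0.985, -0.171, 0.0], [0.0, -0.001, -1.0]]
force: [-0.5, -0.1, -2.7]
grip_width: 0.206
t 5.475 at [0.5262 0.1187 0.0884] shift [-0.      0.0001 -0.0002] turn [-0.08 -0.01  0.05] F [-0.7  0.3 -3.8]
```

View pics/s4.png

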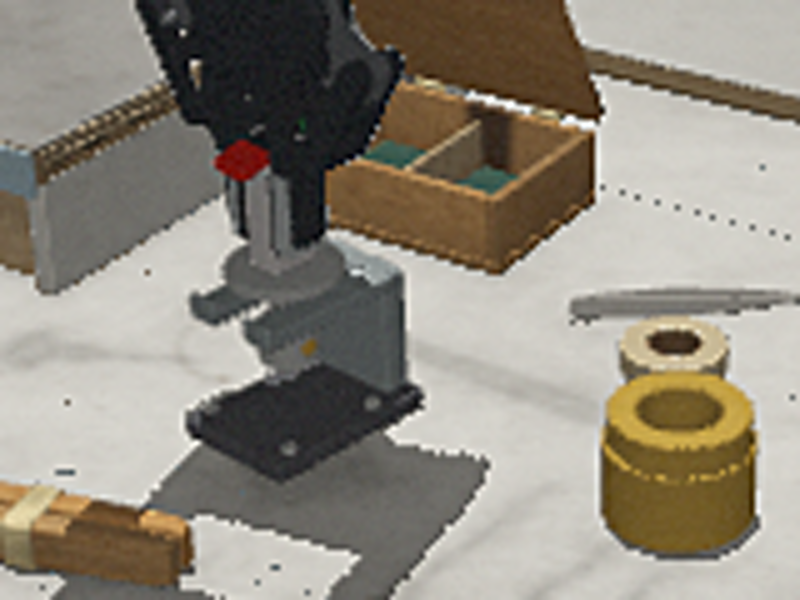

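The gauge is up, its flange clear of the prongs, and the tool carries about 3.5 N. Next I slide it out level towards -x.

```bash
python3 -m creep '[-1,0,-0.006,0,0,0,0,-1,0,-0.015,0,0,0,0,-1,0,-0.025,0,0,0,0,-1,0,-0.035,0,0,0,0,-1,0,-0.045,0,0,0,0,-1,0,-0.056,0,0,0,0,-1,0,-0.067,0,0,0,0,-1,0,-0.07,0,0,0,0,-1,0,-0.07,0,0,0,0]' ; python3 - <<'E'
from h import *
c=cap('scene');cv2.imwrite('pics/s5.png',cv2.resize(c["img"][160:280,160:320,::-1],None,fx=5,fy=5,interpolation=cv2.INTER_CUBIC))
go([.5263+.0282,.1186-.1676,.125],80.1)
E
```

```text
t: 6.6
eef_pos: [0.4572, 0.1307, 0.0886]
orientation: [[0.171, 0.985, -0.001], [0.985, -0.171, 0.0], [0.0, -0.001, -1.0]]
force: [0.6, -0.0, -3.5]
grip_width: 0.206
t 6.65 at [0.4575 0.1306 0.0887] shift [-0.1604  0.1263 -0.0364] turn [-0.05 -0.02  0.05] F [-0.   1.1 -2.6]
```

View pics/s5.png

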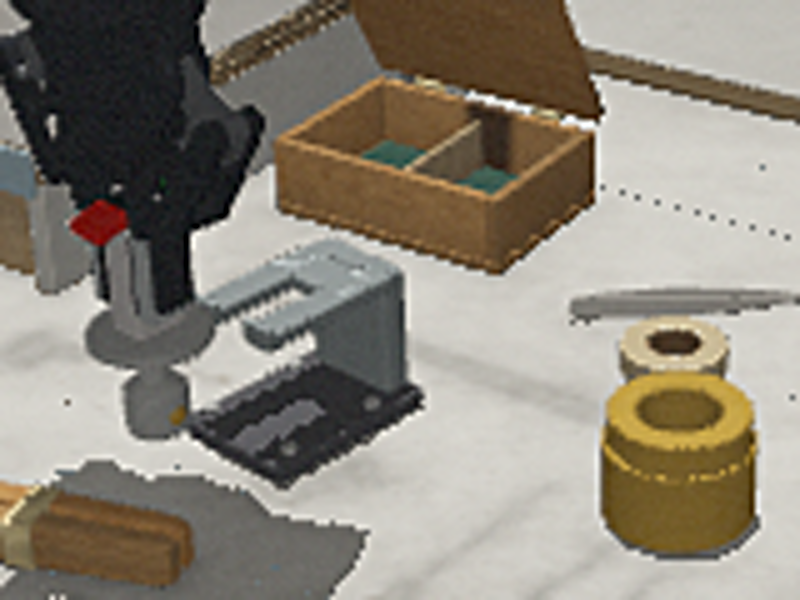

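The gauge is out of the fork and clear. Now up and across, to above the brass bushing.

```bash
python3 -m creep '[-1,0,0,-0.02,0,0,0,-1,-0.02,0.01,-0.04,0,0,0,-1,-0.05,0.03,-0.045,0,0,0,-1,-0.08,0.055,-0.045,0,0,0,-1,-0.11,0.08,-0.045,0,0,0,-1,-0.14,0.105,-0.045,0,0,0,-1,-0.16,0.126,-0.045,0,0,0,-1,-0.16,0.126,-0.045,0,0,0,-1,-0.16,0.126,-0.045,0,0,0]' ; python3 - <<'E'
from h import *
c=cap('scene');np.savez('/tmp/s6.npz',**c);cv2.imwrite('pics/s6.png',cv2.resize(c["img"][170:290,220:380,::-1],None,fx=5,fy=5,interpolation=cv2.INTER_CUBIC))
c=cap('wrist','pics/w6.png');np.savez('/tmp/w6.npz',**c)
rim(c,True,(.5535,-.0495))
go([.5263+.0282,.1186-.1676,.125],80.1)
E
```

```text
t: 7.78
eef_pos: [0.5541, -0.0484, 0.1332]
orientation: [[0.171, 0.985, -0.002], [0.985, -0.171, 0.001], [0.001, -0.002, -1.0]]
force: [-0.5, 0.1, -2.2]
grip_width: 0.209
outer 233 0.0479 [ 0.5519 -0.0496] 0.0238
inner 4 0.0479 [ 0.5549 -0.0746] 0.0008
t 7.875 at [ 0.5539 -0.0479  0.1333] shift [-0.0009  0.0008  0.0083] turn [-0.09 -0.03  0.09] F [ 0.3 -0.  -2.7]
```

View pics/s6.png

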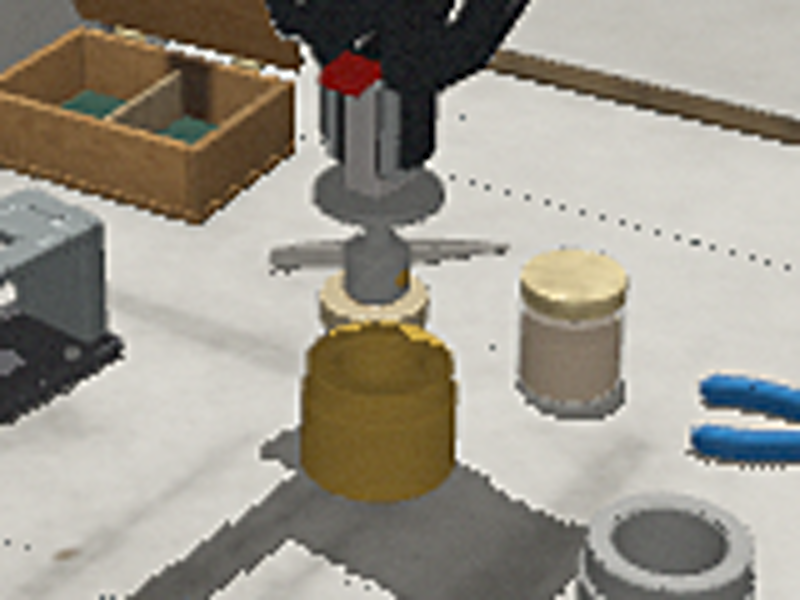

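View pics/w6.png

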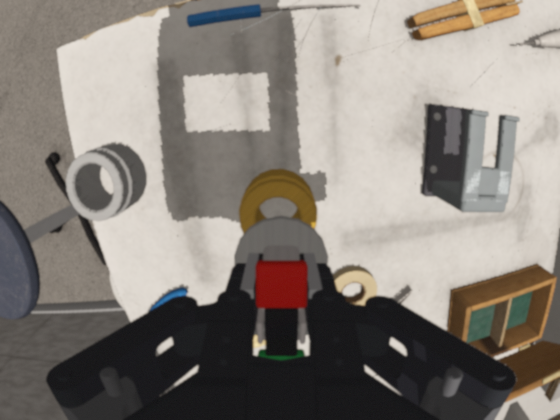

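Over the bushing. In the scene view the head's axis (column 377) is over the bushing's (377). In the wrist view the bushing sits 1–2 mm to the left, which agrees with the remaining correction of -1 mm in x. I'll apply that and start down.

```bash
python3 -m creep '[-1,-0.001,0.001,0.005,0,0,0,-1,-0.001,0.001,0.012,0,0,0,-1,-0.001,0.001,0.02,0,0,0,-1,-0.001,0.001,0.028,0,0,0,-1,-0.001,0.001,0.03,0,0,0,-1,-0.001,0.001,0.03,0,0,0]' ; python3 - <<'E'
from h import *
c=cap('scene');np.savez('/tmp/s6.npz',**c);cv2.imwrite('pics/s7.png',cv2.resize(c["img"][200:290,240:360,::-1],None,fx=6.6,fy=6.6,interpolation=cv2.INTER_CUBIC))
c=cap('wrist');np.savez('/tmp/w6.npz',**c);cv2.imwrite('pics/w7.png',cv2.resize(c["img"][130:290,200:360,::-1],None,fx=3.7,fy=3.7,interpolation=cv2.INTER_CUBIC))
go([.5263+.0282,.1186-.1676,.0631],80.1)
E
```

```text
t: 8.62
eef_pos: [0.5545, -0.0491, 0.1031]
orientation: [[0.17, 0.985, -0.002], [0.985, -0.17, 0.001], [0.0, -0.002, -1.0]]
force: [0.3, -1.1, -3.0]
grip_width: 0.208
t 8.725 at [ 0.5549 -0.0491  0.1036] shift [ 0.0001 -0.0004  0.0405] turn [-0.05 -0.02  0.09] F [ 0.3  0.3 -2.4]
```

View pics/s7.png

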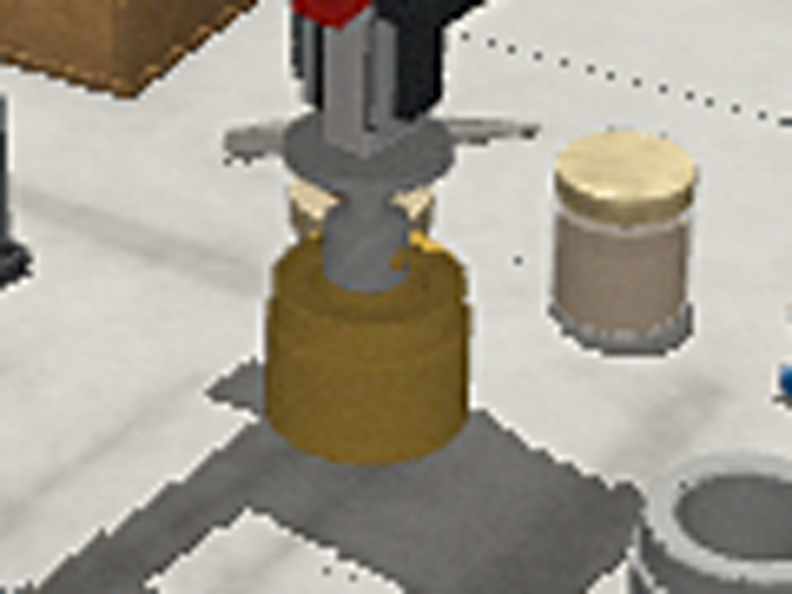

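View pics/w7.png

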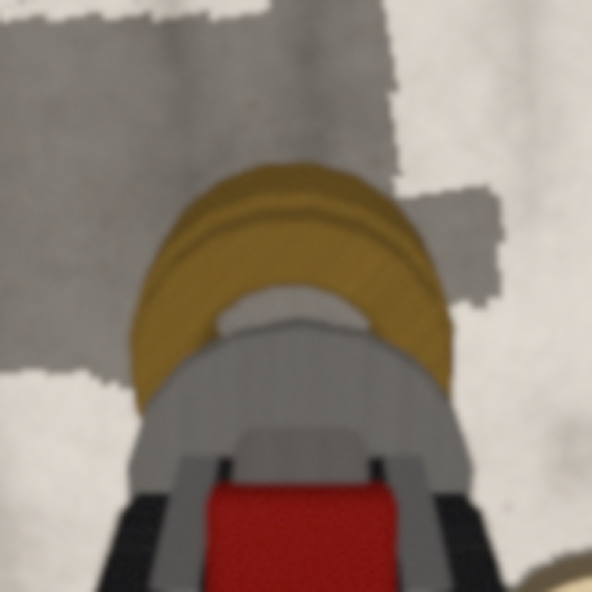

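In the wrist crop the bushing is centred on column 291 and the flange on 301, i.e. about 1.5 mm too far in +x. The scene view has them within 0.5 mm. I'll split the difference with -0.8 mm and go on in, watching the force.

```bash
python3 -m creep '[-1,-0.0008,0,0.004,0,0,0,-1,-0.0008,0,0.01,0,0,0,-1,-0.0008,0,0.016,0,0,0,-1,-0.0008,0,0.022,0,0,0,-1,-0.0008,0,0.028,0,0,0,-1,-0.0008,0,0.032,0,0,0,-1,-0.0008,0,0.034,0,0,0,-1,-0.0008,0,0.034,0,0,0]' ; python3 - <<'E'
from h import *
c=cap('scene');cv2.imwrite('pics/s8.png',cv2.resize(c["img"][200:290,240:360,::-1],None,fx=6.6,fy=6.6,interpolation=cv2.INTER_CUBIC))
c=cap('wrist');cv2.imwrite('pics/w8.png',cv2.resize(c["img"][130:290,200:360,::-1],None,fx=3.7,fy=3.7,interpolation=cv2.INTER_CUBIC))
go([.5263+.0282,.1186-.1676,.0631],80.1)
E
```

```text
t: 9.72
eef_pos: [0.5547, -0.0499, 0.0695]
orientation: [[0.17, 0.985, -0.001], [0.985, -0.17, 0.001], [0.0, -0.001, -1.0]]
force: [-0.4, -0.5, -3.0]
grip_width: 0.204
t 9.825 at [ 0.5549 -0.0499  0.0698] shift [ 0.0009 -0.0006  0.0067] turn [-0.03 -0.02  0.09] F [-0.3 -0.1 -3.8]
```

View pics/s8.png

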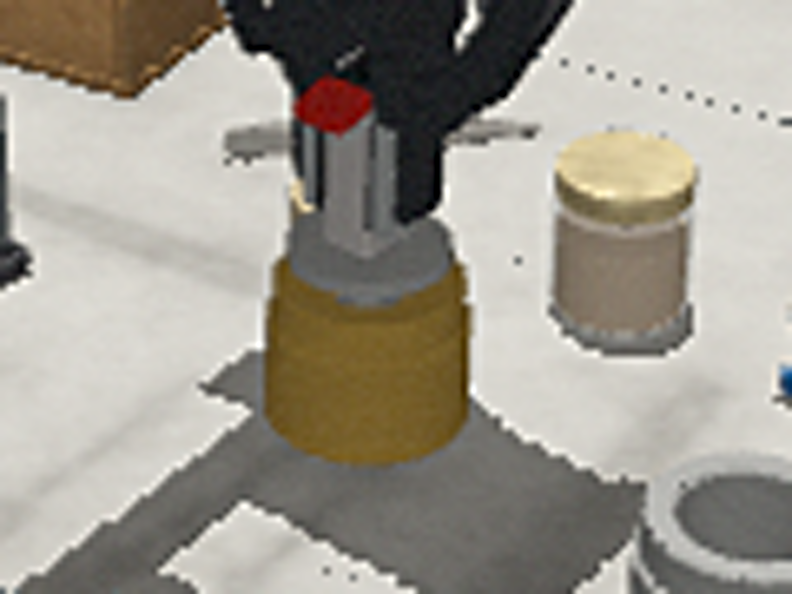

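View pics/w8.png

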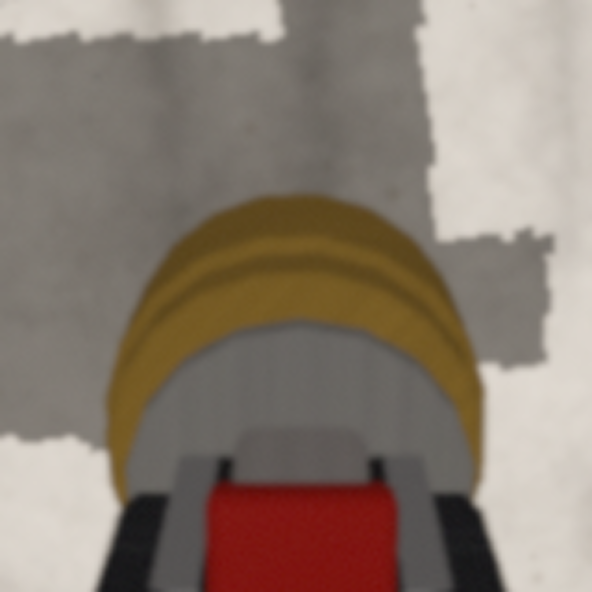

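The head is in the bore without contact, and the flange is about 6 mm above the rim, centred to under 1 mm. Lowering onto the rim.

```bash
python3 -m creep '[-1,-0.0005,0,0.002,0,0,0,-1,-0.0005,0,0.004,0,0,0,-1,-0.0005,0,0.0052,0,0,0,-1,-0.0005,0,0.006,0,0,0,-1,-0.0005,0,0.006,0,0,0]' ; python3 - <<'E'
from h import *
go([.5263+.0282,.1186-.1676,.0631],80.1)
E
```

```text
t: 10.45
eef_pos: [0.5548, -0.0504, 0.0637]
orientation: [[0.17, 0.985, -0.001], [0.985, -0.17, 0.001], [0.0, -0.001, -1.0]]
force: [0.9, -0.7, -2.9]
grip_width: 0.204
t 10.45 at [ 0.5548 -0.0504  0.0637] shift [ 0.0013 -0.0005  0.0006] turn [-0.04 -0.03  0.09] F [ 0.9 -0.7 -2.9]
```

```bash
python3 -m creep '[-1,0,0,0.0004,0,0,0,-1,0,0,0.0008,0,0,0,-1,0,0,0.0008,0,0,0]' ; python3 -m creep '[-1,0,0,0.0003,0,0,0,-1,0,0,0.0003,0,0,0]'
```

```text
t: 10.82
eef_pos: [0.5549, -0.0504, 0.0631]
orientation: [[0.17, 0.985, -0.0], [0.985, -0.17, 0.001], [0.0, -0.001, -1.0]]
force: [-0.8, 0.1, -2.4]
grip_width: 0.206
t: 11.08
eef_pos: [0.5549, -0.0504, 0.0631]
orientation: [[0.17, 0.985, -0.001], [0.985, -0.17, 0.001], [0.0, -0.001, -1.0]]
force: [-1.5, 0.4, 0.6]
grip_width: 0.207
```

Contact: the force went from -3 to +0.6 N. Releasing.

```bash
python3 -m creep '[-0.5,0,0,0,0,0,0,-0.2,0,0,0,0,0,0,0,0,0,0,0,0,0,0.2,0,0,0,0,0,0,0.2,0,0,0,0,0,0,0.2,0,0,0,0,0,0]' ; python3 - <<'E'
from h import *
c=cap('scene');cv2.imwrite('pics/s9.png',cv2.resize(c["img"][180:285,240:380,::-1],None,fx=5.6,fy=5.6,interpolation=cv2.INTER_CUBIC))
c=cap('wrist','pics/w9.png')
E
```

```text
t: 11.82
eef_pos: [0.5549, -0.0504, 0.0631]
orientation: [[0.17, 0.985, -0.001], [0.985, -0.17, 0.001], [0.0, -0.001, -1.0]]
force: [-0.2, -0.4, -0.6]
grip_width: 0.604
```

View pics/s9.png

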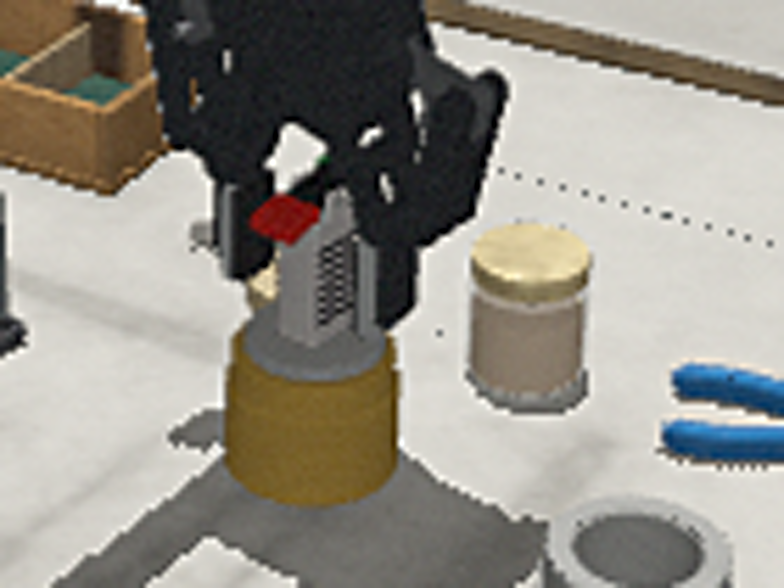

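View pics/w9.png

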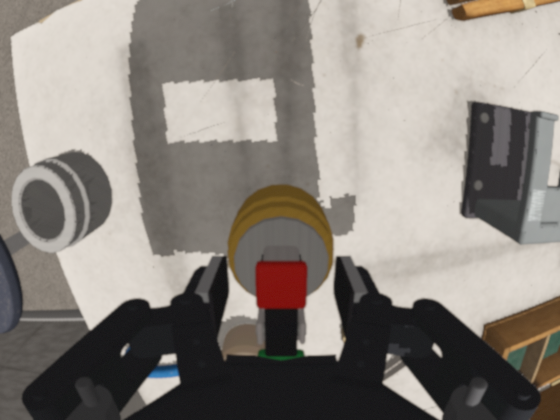

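The gauge is seated upright in the brass bushing, the flange on the rim, and the fingers are clear at (225,290) and (345,290). Retracting straight up, then closing.

```bash
python3 -m creep '[0.2,0,0,-0.01,0,0,0,0.2,0,0,-0.03,0,0,0,0.2,0,0,-0.06,0,0,0,0.2,0,0,-0.09,0,0,0,-1,0,0.01,-0.09,0,0,0,-1,0,0.02,-0.09,0,0,0,-1,0,0.02,-0.09,0,0,0,-1,0,0.02,-0.09,0,0,0,-1,0,0.02,-0.09,0,0,0,-1,0,0.02,-0.09,0,0,0]' ; python3 - <<'E'
from h import *
c=cap('scene');cv2.imwrite('pics/s10.png',cv2.resize(c["img"][160:280,240:400,::-1],None,fx=5,fy=5,interpolation=cv2.INTER_CUBIC))
c=cap('wrist','pics/w10.png');P=cloud(c,True);M=masks(c)
for n in('red','green'):
    b=biggest(M[n]);v,u=np.nonzero(b);print(n,len(u),u.mean(),v.mean(),np.median(P[v,u],0))
c=cap('top');P=cloud(c);M=masks(c)
for n in('red','green'):
    try:
        b=biggest(M[n],(270,340,150,230));v,u=np.nonzero(b);print(n,len(u),u.mean(),v.mean(),np.median(P[v,u],0))
    except Exception as e: print(e)
go([.5549+.0197,-.0504-.0034,.12],80.1)
E
```

```text
t: 13.18
eef_pos: [0.5744, -0.0538, 0.1528]
orientation: [[0.17, 0.985, -0.001], [0.985, -0.17, 0.001], [0.0, -0.001, -1.0]]
force: [0.3, -0.1, -1.1]
grip_width: -0.001
red 796 280.96608040201005 179.30276381909547 [ 0.53790438 -0.0467645   0.10841199]
green 637 280.723704866562 237.9105180533752 [ 0.57137402 -0.05261267  0.11542399]
attempt to get argmax of an empty sequence
attempt to get argmax of an empty sequence
t 13.325 at [ 0.5746 -0.0539  0.1531] shift [0.0001 0.     0.0331] turn [-0.04 -0.03  0.09] F [ 0.5  0.6 -0.2]
```

View pics/s10.png

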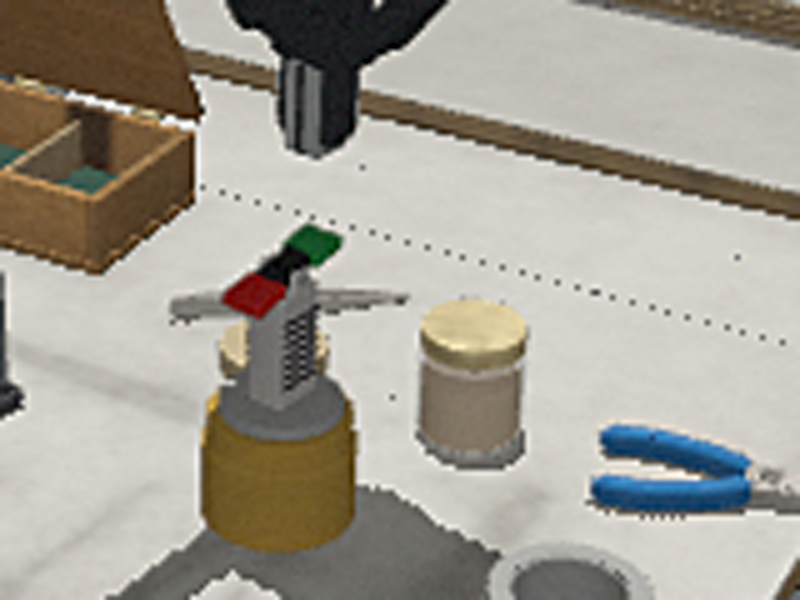

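View pics/w10.png

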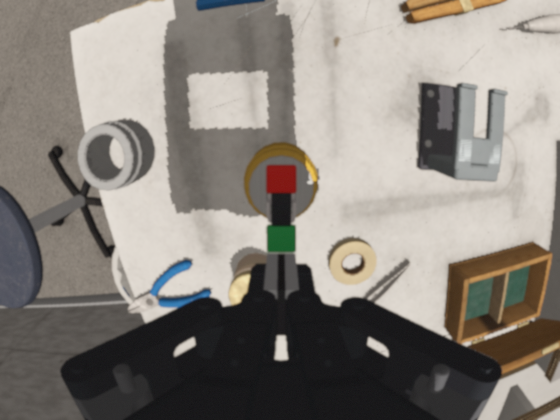

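The gauge is locked (red down), standing upright, and the shut fingers are in line with the green pad (281,238). Approaching it.

```bash
python3 -m creep '[-1,0,0,0.015,0,0,0,-1,0,0,0.027,0,0,0,-1,0,0,0.032,0,0,0,-1,0,0,0.032,0,0,0]' ; python3 -m creep '[-1,0,0,0.001,0,0,0,-1,0,0,0.002,0,0,0,-1,0,0,0.003,0,0,0,-1,0,0,0.003,0,0,0]' |egrep 'eef|force';python3 -m creep '[-1,0,0,0.0007,0,0,0,-1,0,0,0.0015,0,0,0,-1,0,0,0.0015,0,0,0]' |egrep 'eef|force'
```

```text
t: 13.82
eef_pos: [0.574, -0.0537, 0.1201]
orientation: [[0.17, 0.985, -0.002], [0.985, -0.17, 0.001], [0.0, -0.002, -1.0]]
force: [-0.2, 0.3, -0.2]
grip_width: 0.002
eef_pos: [0.5742, -0.0538, 0.1173]
force: [-1.0, 0.5, 0.5]
eef_pos: [0.5746, -0.0538, 0.1163]
force: [0.3, 0.3, 2.9]
```

Contact with 3 N. Continuing in small steps.

```bash
python3 -m creep '[-1,0,0,0.0007,0,0,0,-1,0,0,0.0015,0,0,0,-1,0,0,0.0015,0,0,0]' |egrep 'eef|force';python3 -m creep '[-1,0,0,0.0007,0,0,0,-1,0,0,0.0015,0,0,0,-1,0,0,0.0015,0,0,0]' |egrep 'eef|force'
```

```text
eef_pos: [0.5748, -0.0539, 0.1148]
force: [1.0, 0.3, 1.4]
eef_pos: [0.5744, -0.0538, 0.1127]
force: [0.4, -0.2, 0.3]
```

```bash
cat > look.py <<'E'
import sys
from h import *
n=sys.argv[1]
c=cap('scene');cv2.imwrite(f'pics/s{n}.png',cv2.resize(c["img"][180:285,240:380,::-1],None,fx=5.6,fy=5.6,interpolation=cv2.INTER_CUBIC))
for nm,cc,f in(('scene',c,False),('wrist',cap('wrist',f'pics/w{n}.png'),True)):
    P=cloud(cc,f);M=masks(cc)
    for k in('red','green'):
        try:
            b=biggest(M[k],(260,320,170,240) if nm=='scene' else (220,340,100,330));v,u=np.nonzero(b);print(nm,k,len(u),u.mean().round(1),v.mean().round(1),np.median(P[v,u],0).round(4))
        except ValueError: print(nm,k,'none')
E
python3 look.py 11
```

```text
scene red 60 290.6 217.2 [ 0.5355 -0.0515  0.111 ]
scene green 17 304.4 211.3 [ 0.5685 -0.0625  0.1105]
wrist red 1345 280.9 196.7 [ 0.5374 -0.0467  0.1116]
wrist green 13 265.4 255.0 [ 0.5641 -0.0591  0.112 ]
```

View pics/s11.png

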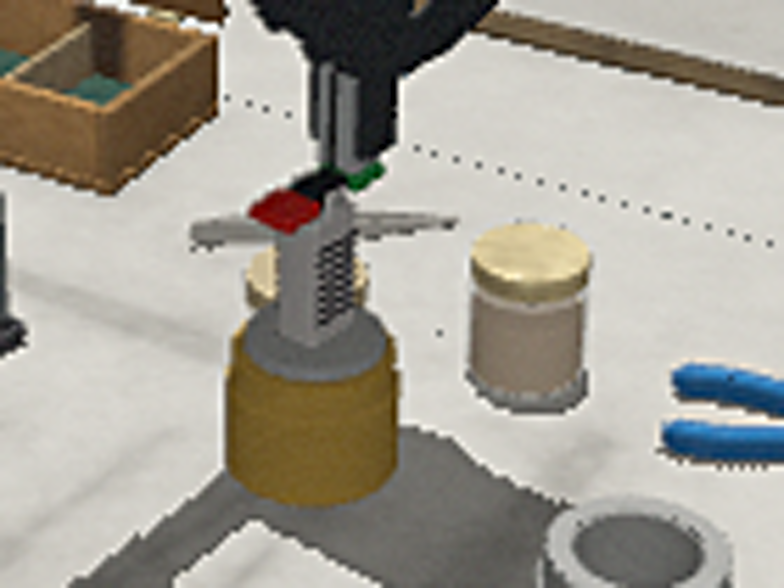

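The rocker is near level (red at 0.1116, mid-travel), so it hasn't snapped over yet. I'll press further.

```bash
python3 -m creep '[-1,0,0,0.0007,0,0,0,-1,0,0,0.0015,0,0,0,-1,0,0,0.0015,0,0,0]' |egrep 'eef|force';python3 look.py 12
```

```text
eef_pos: [0.574, -0.0537, 0.1108]
force: [-0.6, -0.1, 1.0]
scene red 49 290.9 215.2 [ 0.5348 -0.053   0.1151]
scene green 15 304.6 212.8 [ 0.5695 -0.063   0.1069]
wrist red 1402 280.6 201.6 [ 0.5377 -0.0469  0.1156]
wrist green 18 265.8 254.2 [ 0.564  -0.0591  0.1089]
```

It has snapped over: the red pad is up at 0.1156, its full travel. I'll retract, look, and move over to the red pad.

```bash
python3 -m creep '[-1,0,0,-0.005,0,0,0,-1,0,0,-0.02,0,0,0,-1,0,0,-0.03,0,0,0,-1,0,0,-0.03,0,0,0,-1,0,0,-0.03,0,0,0]' |egrep 'eef|force';python3 look.py 13
```

```text
eef_pos: [0.5742, -0.0538, 0.1411]
force: [0.4, -0.3, 0.2]
scene red 49 290.9 215.2 [ 0.5342 -0.0527  0.1149]
scene green 24 303.4 212.0 [ 0.5704 -0.0607  0.108 ]
wrist red 969 280.5 187.7 [ 0.5381 -0.047   0.1156]
wrist green 518 280.4 242.4 [ 0.5715 -0.053   0.1087]
```

View pics/s13.png

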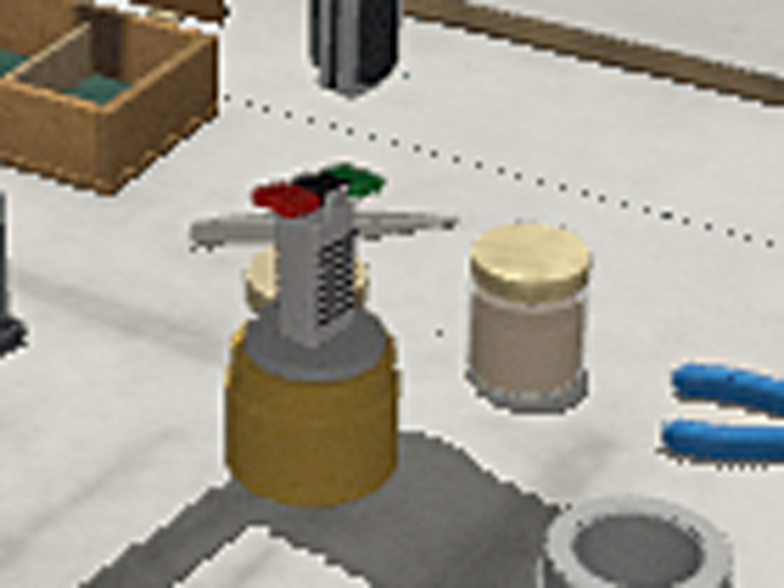

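View pics/w13.png

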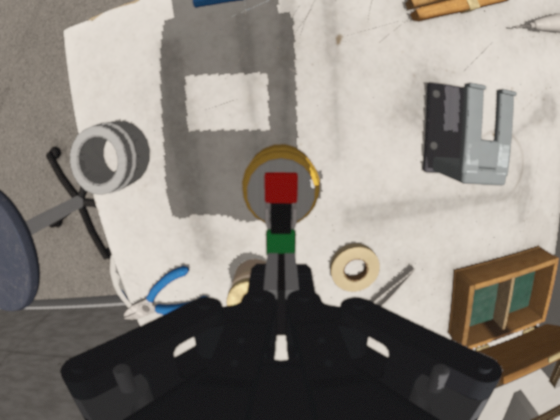

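The red pad is up and the green down, and the gauge is still upright. Crossing to the red side and pressing it.

```bash
python3 -m creep '[-1,0,-0.013,0,0,0,0,-1,0,-0.026,0,0,0,0,-1,0,-0.0395,0,0,0,0,-1,0,-0.0395,0.01,0,0,0,-1,0,-0.0395,0.02,0,0,0,-1,0,-0.0395,0.02,0,0,0]' |egrep 'eef|force';python3 -m creep '[-1,0,0,0.0015,0,0,0,-1,0,0,0.003,0,0,0,-1,0,0,0.004,0,0,0,-1,0,0,0.004,0,0,0]' |egrep 'eef|force'; python3 -m creep '[-1,0,0,0.0007,0,0,0,-1,0,0,0.0015,0,0,0,-1,0,0,0.0015,0,0,0]' |egrep 'eef|force'
```

```text
eef_pos: [0.5341, -0.0468, 0.119]
force: [-0.3, -0.1, -1.1]
eef_pos: [0.534, -0.0468, 0.1151]
force: [-2.2, 0.3, 3.6]
eef_pos: [0.5339, -0.0468, 0.1132]
force: [-0.5, -0.6, -0.0]
```

```bash
python3 -m creep '[-1,0,0,0.0007,0,0,0,-1,0,0,0.0015,0,0,0,-1,0,0,0.0015,0,0,0]' |egrep 'eef|force';python3 -m creep '[-1,0,0,0.0005,0,0,0,-1,0,0,0.001,0,0,0,-1,0,0,0.001,0,0,0]' |egrep 'eef|force';python3 look.py 14
```

```text
eef_pos: [0.5339, -0.0468, 0.1115]
force: [-0.6, -0.4, 0.1]
eef_pos: [0.5339, -0.0468, 0.1104]
force: [0.0, -0.7, -0.7]
scene red 39 290.9 219.9 [ 0.5319 -0.0548  0.1063]
scene green 50 302.6 208.2 [ 0.5712 -0.0578  0.115 ]
wrist red 4 264.5 261.5 [ 0.5292 -0.0536  0.106 ]
wrist green none
```

View pics/s14.png

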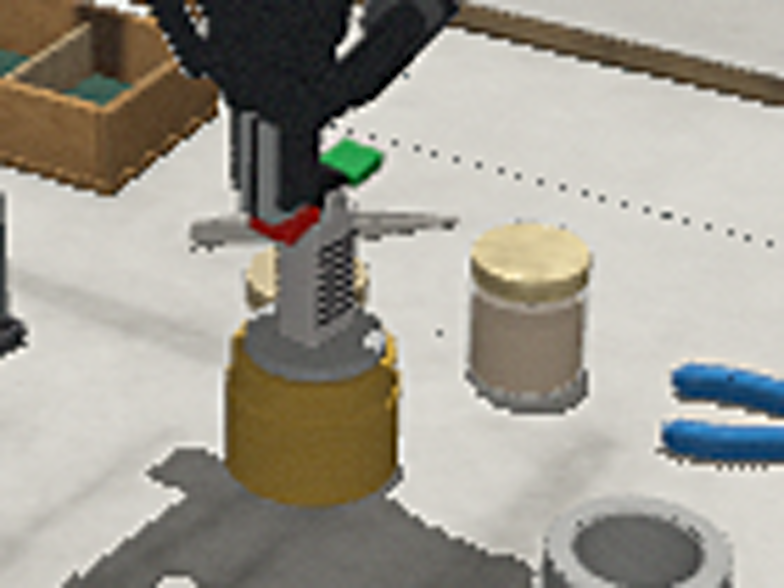

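Green is up at 0.115 and red is down, so it is locked. Retracting, opening, and measuring where the gauge is before regrasping.

```bash
python3 -m creep '[-1,0,0,-0.005,0,0,0,-1,0,0,-0.02,0,0,0,-1,0,0,-0.045,0,0,0,0,0,0,-0.07,0,0,0,0.4,0,0,-0.07,0,0,0,0.4,0,0,-0.07,0,0,0,0.4,0,0,-0.07,0,0,0,0.4,0,0,-0.07,0,0,0]' |egrep 'eef|force|grip';python3 look.py 15; python3 -c "
from h import *
go([.5549,-.0504,.18],80.1)"
```

```text
eef_pos: [0.5337, -0.0468, 0.1793]
force: [0.0, 0.4, 0.8]
grip_width: 0.699
scene red 68 290.5 218.7 [ 0.5356 -0.0511  0.1071]
scene green 50 302.6 208.2 [ 0.5704 -0.058   0.1151]
wrist red 548 280.2 229.3 [ 0.5371 -0.0471  0.1084]
wrist green 445 280.1 278.0 [ 0.5716 -0.0531  0.1154]
t 20.325 at [ 0.534  -0.0469  0.1798] shift [ 0.0001  0.0212 -0.0004] turn [-0.4  -0.03  0.09] F [ 0.2 -0.1 -1.2]
```

View pics/w15.png

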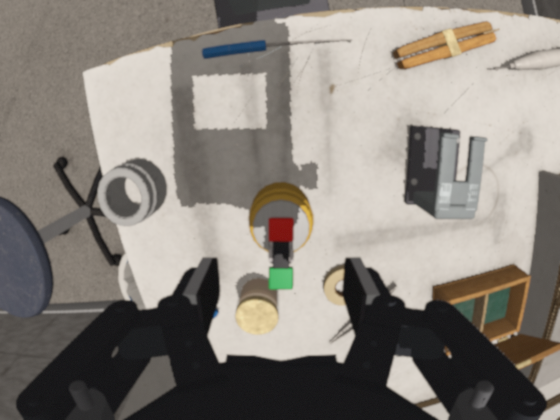

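The gauge hasn't moved (pads within 0.5 mm of before). I'll regrasp at the same relative place.

```bash
python3 -m creep '[0.4,0,0.021,0.01,0,0,0,0.4,0,0.021,0.04,0,0,0,0.4,0,0.021,0.075,0,0,0,0.4,0,0.021,0.105,0,0,0,0.4,0,0.021,0.1165,0,0,0,0.4,0,0.021,0.1165,0,0,0,0.4,0,0.021,0.1165,0,0,0]' 30|egrep 'eef|force|grip'; python3 -c "
from h import *
go([.5549,-.0504,.0631],80.1)"
```

```text
eef_pos: [0.5551, -0.0504, 0.0647]
force: [0.4, 0.2, 0.1]
grip_width: 0.703
t 21.2 at [ 0.5551 -0.0504  0.0647] shift [ 0.     -0.0002  0.0016] turn [-0.25 -0.03  0.09] F [0.4 0.2 0.1]
```

```bash
python3 -m creep '[0.4,0,0,0.0016,-0.25,0,0,0.4,0,0,0.0016,-0.25,0,0,0,0,0,0.0016,-0.25,0,0,-0.4,0,0,0.0016,-0.25,0,0,-1,0,0,0.0016,-0.25,0,0,-1,0,0,0.0016,-0.25,0,0,-1,0,0,0.0016,-0.25,0,0,-1,0,0,0.0016,-0.25,0,0]' 30|egrep 'eef|force|grip|orien'; python3 -c "
from h import *
go([.5549,-.0504,.0631],80.1)"
```

```text
eef_pos: [0.555, -0.0506, 0.0632]
orientation: [[0.17, 0.985, 0.0], [0.985, -0.17, 0.0], [0.0, -0.0, -1.0]]
force: [-0.9, -1.7, 2.0]
grip_width: 0.205
t 22.2 at [ 0.555  -0.0506  0.0632] shift [ 0.0002 -0.0002  0.0001] turn [-0.   -0.02  0.09] F [-0.9 -1.7  2. ]
```

```bash
python3 -m creep '[-1,0,0,-0.002,0,0,0,-1,0,0,-0.005,0,0,0,-1,0,0,-0.01,0,0,0,-1,0,0,-0.015,0,0,0,-1,0,0,-0.015,0,0,0,-1,0,0,-0.015,0,0,0]' |egrep 'eef|force|grip'; python3 look.py 16
```

```text
eef_pos: [0.5553, -0.0506, 0.0788]
force: [-1.4, -0.5, -0.7]
grip_width: 0.209
scene red 71 290.6 211.0 [ 0.5367 -0.051   0.1232]
scene green none
wrist red 2436 281.0 284.3 [ 0.5372 -0.0469  0.1237]
wrist green none
```

View pics/s16.png

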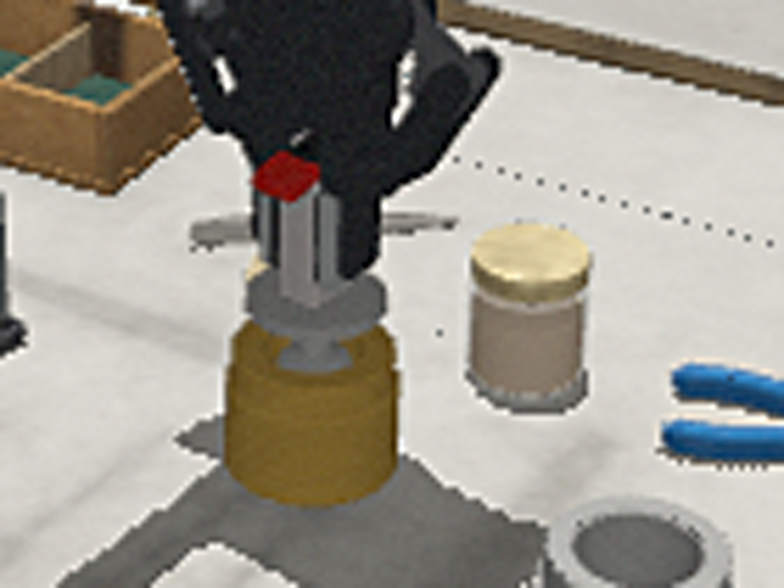

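The gauge is coming out and the bushing stays down. On up to clear it.

```bash
python3 -m creep '[-1,0,0,-0.006,0,0,0,-1,0,0,-0.014,0,0,0,-1,0,0,-0.022,0,0,0,-1,0,0,-0.03,0,0,0,-1,0,0,-0.04,0,0,0,-1,0,0,-0.054,0,0,0,-1,0,0,-0.054,0,0,0,-1,0,0,-0.054,0,0,0]' |egrep 'eef|force|grip'; python3 look.py 17;python3 -c "
from h import *
go([.4575,.1306,.1335],80.1)"
```

```text
eef_pos: [0.5552, -0.0506, 0.1327]
force: [-0.1, 0.3, -3.6]
grip_width: 0.208
scene red 74 291.1 184.7 [ 0.5364 -0.0512  0.1768]
scene green 1 262.0 195.0 [0.7625 0.1579 0.0072]
wrist red 2428 280.9 284.2 [ 0.5368 -0.0468  0.1772]
wrist green none
t 24.15 at [ 0.5548 -0.0505  0.132 ] shift [ 0.1619 -0.1268 -0.0014] turn [-0.03 -0.02  0.09] F [-0.4  0.  -3.3]
```

View pics/s17.png

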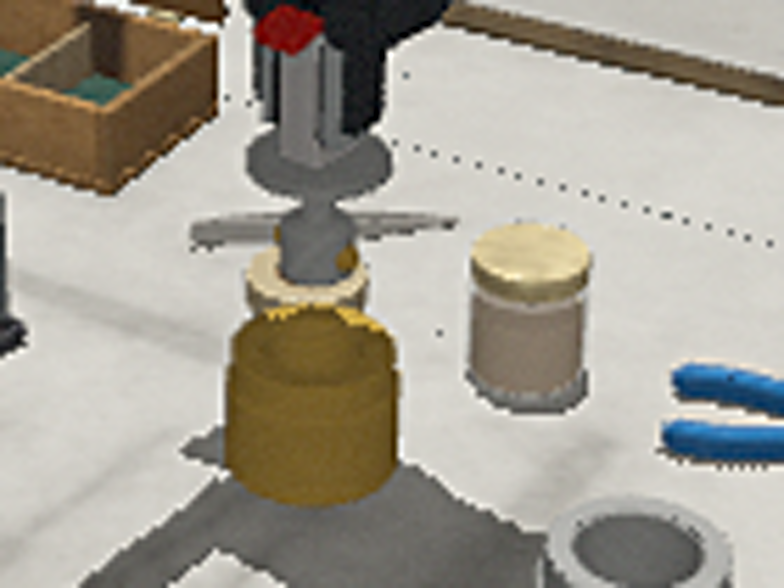

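Both plungers are now visibly out a few mm, and the bushing hasn't moved. Going back to the standoff in front of the fork.

```bash
python3 -m creep '[-1,0.02,-0.025,0,0,0,0,-1,0.045,-0.05,0,0,0,0,-1,0.075,-0.075,0,0,0,0,-1,0.105,-0.1,0,0,0,0,-1,0.135,-0.12,0,0,0,0,-1,0.162,-0.127,0,0,0,0,-1,0.162,-0.127,0.02,0,0,0,-1,0.162,-0.127,0.04,0,0,0,-1,0.162,-0.127,0.043,0,0,0,-1,0.162,-0.127,0.043,0,0,0]' |egrep 'eef|force|grip|ori'; python3 - <<'E'
from h import *
c=cap('scene');cv2.imwrite('pics/s18.png',cv2.resize(c["img"][160:280,160:320,::-1],None,fx=5,fy=5,interpolation=cv2.INTER_CUBIC))
c=cap('wrist','pics/w18.png')
go([.4572,.1306,.0886],80.1)
E
```

```text
eef_pos: [0.4572, 0.1306, 0.0891]
orientation: [[0.17, 0.985, -0.001], [0.985, -0.17, 0.0], [0.0, -0.001, -1.0]]
force: [-0.1, 0.1, -3.9]
grip_width: 0.21
t 25.5 at [0.458  0.1307 0.0901] shift [-0.0003 -0.0007  0.0015] turn [ 0.05 -0.05  0.08] F [ 1.3 -0.2 -2.9]
```

View pics/s18.png

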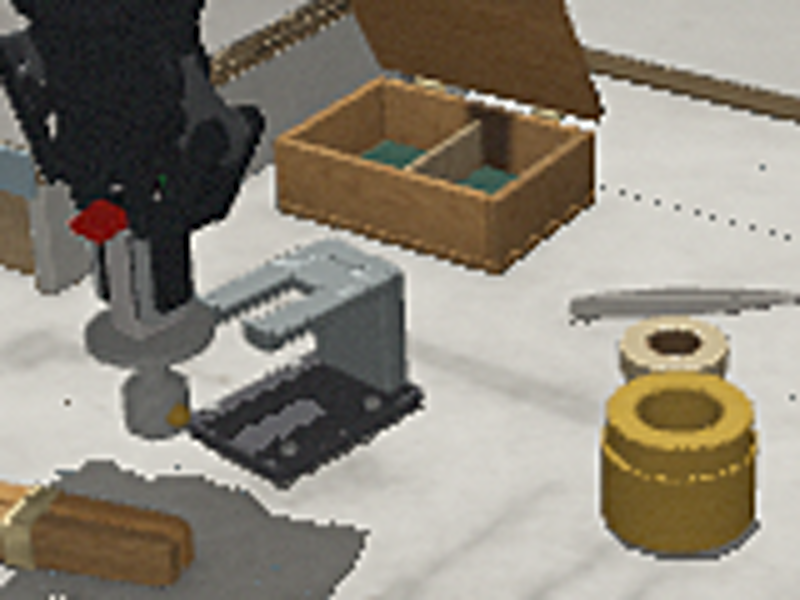

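View pics/w18.png

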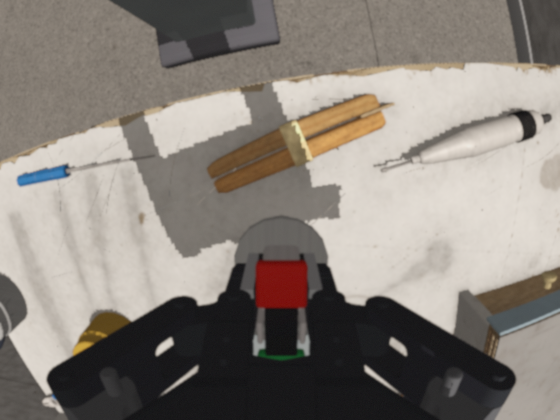

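This matches the view on the way out. Sliding in level along the slot.

```bash
python3 -m creep '[-1,-0.0002,0.008,0.001,0,0,0,-1,-0.0002,0.018,0.001,0,0,0,-1,-0.0002,0.028,0.001,0,0,0,-1,-0.0002,0.038,0.001,0,0,0,-1,-0.0002,0.048,0.001,0,0,0,-1,-0.0002,0.058,0.001,0,0,0,-1,-0.0002,0.065,0.001,0,0,0,-1,-0.0002,0.069,0.001,0,0,0,-1,-0.0002,0.069,0.001,0,0,0]' |egrep 'eef|force|grip|ori'; python3 - <<'E'
from h import *
c=cap('scene');cv2.imwrite('pics/s19.png',cv2.resize(c["img"][160:280,160:320,::-1],None,fx=5,fy=5,interpolation=cv2.INTER_CUBIC))
go([.5263,.1186,.0811],80.1)
E
```

```text
eef_pos: [0.526, 0.1187, 0.089]
orientation: [[0.171, 0.985, 0.001], [0.985, -0.171, 0.001], [0.001, 0.001, -1.0]]
force: [0.7, 1.7, -2.2]
grip_width: 0.209
t 26.675 at [0.5258 0.1188 0.089 ] shift [-0.0001  0.0005  0.0079] turn [ 0.03 -0.04  0.08] F [-0.  -0.7 -2.8]
```

View pics/s19.png

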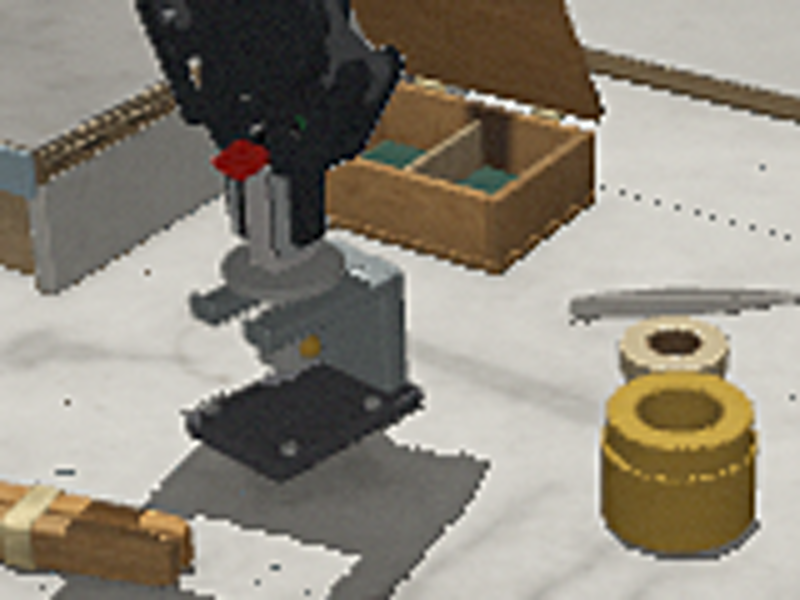

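In the slot above the seat. Lowering.

```bash
python3 -m creep '[-1,0,0.0003,0.003,0,0,0,-1,0,0.0003,0.006,0,0,0,-1,0,0.0003,0.0072,0,0,0,-1,0,0.0003,0.0078,0,0,0,-1,0,0.0003,0.0078,0,0,0]' |egrep 'eef|force|grip'; python3 -m creep '[-1,0,0,0.0002,0,0,0,-1,0,0,0.0002,0,0,0]' |egrep 'eef|force|grip'
```

```text
eef_pos: [0.5262, 0.1187, 0.0813]
force: [-0.2, 0.7, -2.8]
grip_width: 0.209
eef_pos: [0.5263, 0.1187, 0.0812]
force: [-0.2, -0.5, -2.3]
grip_width: 0.204
```

```bash
python3 -m creep '[-1,0,0,0.0004,0,0,0,-1,0,0,0.0004,0,0,0]' |egrep 'eef|force|grip'
```

```text
eef_pos: [0.5263, 0.1187, 0.0811]
force: [-1.6, 0.2, 0.5]
grip_width: 0.21
```

Seated: the load is off the tool. Releasing and rising.

```bash
python3 -m creep '[-0.5,0,0,0,0,0,0,-0.2,0,0,0,0,0,0,0.1,0,0,0,0,0,0,0.4,0,0,0,0,0,0,0.4,0,0,0,0,0,0,0.4,0,0,0,0,0,0,0.4,0,0,0,0,0,0]' |egrep 'force|grip'; python3 -m creep '[0.4,0,0,-0.01,0,0,0,0.4,0,0,-0.03,0,0,0,0.4,0,0,-0.06,0,0,0,0.4,0,-0.02,-0.1,0,0,0,0.4,0,-0.05,-0.12,0,0,0,0.4,0,-0.08,-0.12,0,0,0,0.4,0,-0.08,-0.12,0,0,0,0.4,0,-0.08,-0.12,0,0,0]'|egrep 'eef|force|grip'; python3 - <<'E'
from h import *
c=cap('scene');cv2.imwrite('pics/s20.png',cv2.resize(c["img"][160:280,160:320,::-1],None,fx=5,fy=5,interpolation=cv2.INTER_CUBIC));rim(c,False,(.554,-.05))
c=cap('wrist','pics/w20.png');P=cloud(c,True);M=masks(c)
for n in('red','green'):
    b=biggest(M[n]);v,u=np.nonzero(b);print(n,len(u),np.median(P[v,u],0))
rim(c,True,(.554,-.05))
E
```

```text
force: [0.4, -0.8, 0.5]
grip_width: 0.7
eef_pos: [0.448, 0.1323, 0.2021]
force: [0.1, 1.0, 0.0]
grip_width: 0.7
outer 69 0.0476 [ 0.5522 -0.0535] 0.0296
inner 38 0.0476 [ 0.5519 -0.0538] 0.016
red 459 [0.50815119 0.12249307 0.12612059]
green 307 [0.54230308 0.11682046 0.13325228]
outer 88 0.0475 [ 0.5401 -0.0459] 0.0176
inner 4 0.0475 [ 0.5475 -0.0309] 0.0014
```

View pics/s20.png

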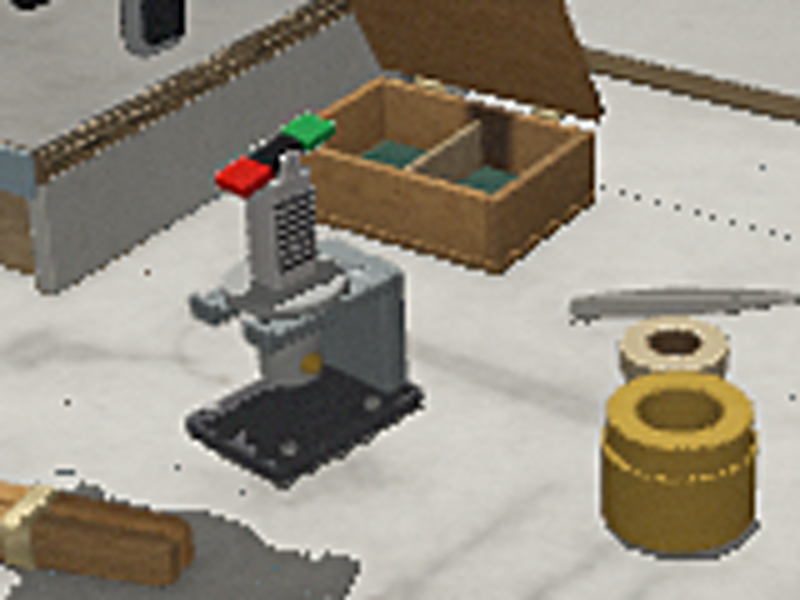

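View pics/w20.png

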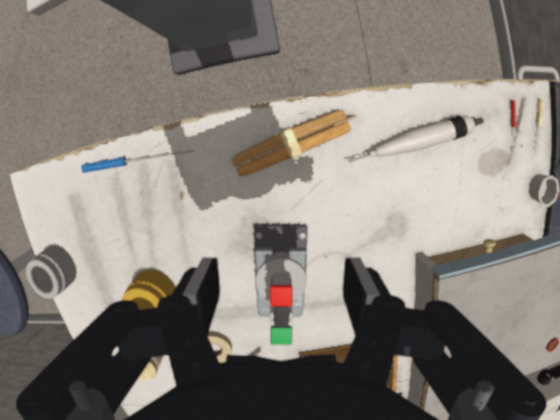

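The gauge hangs as at the start: pads at the same heights (0.126 red, 0.133 green), position within 1 mm, red end down, plungers out. The brass bushing is unmoved, so I'm handing in.

```bash
python3 -c "
from cell import r
s=r.state();print(s['t'],s['dq']);print(r.finish_job())"
```

```text
29.775 [-0.00102401  0.01114132  0.00252229  0.00047492  0.00029511  0.00035177]
the job is handed in; nothing more can be done
None
```

I measured the brass bushing's bore and hung the gauge back in its fork rest, upright and locked. I handed the job in at about 29.8 s of the 72 s.

- **Sequence:** The gauge went into the brass bushing still locked and was let go there. I pressed the green end until the rocker snapped over, then pressed the red end to lock it again. I then drew the gauge out and hung it on the seat. The readings taken after each press step never passed about 4 N.
- **Gauge:** In the last pictures the pad heights equal the starting ones (red 0.126 m, green 0.133 m), so the red end is down. The gauge is within 1 mm of its starting place, and the gripper is open and clear.
- **Brass bushing:** In the scene camera it is within 0.5 mm of where it started. The last wrist reading of it was spoiled because a finger hid part of the rim, so I did not use it.
- **Other objects:** The steel bushing, tape, jar and file were never approached and look unmoved. I did not measure them again.
- **Plunger size not measured:** The pictures show both plungers a few millimetres further out than before, but I did not measure how far. The millimetre value is inferred from them springing out against the bore.
- **Centring:** The cameras disagreed by about 1 to 1.5 mm when I centred the gauge over the bore. I split the difference, and it went in without touching the sides.

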